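# Press the label holder home behind the rack's front lip and hold it

## Robot

A 6-joint arm with a two-finger parallel gripper is mounted at the origin on a cart in front of the work surface, level with it; the furniture and walls round the work are solid. World frame = base frame: x ahead of the robot, y to its left, z up, the work surface at z = 0. Lengths are in m, angles in rad, forces in N, time in s.
With the tool pointing down it reaches from about 0.25 to 0.725 m from the base axis. Payload 4 kg.
Tool frame: the origin (TCP) lies on the centre line of the jaws, within the pads' length; the fingertips stand 19 mm ahead of it and the grasp point (between the pads) is the TCP; z points along the fingers, y is the direction in which the jaws open and shut (so a half turn about z gives the same grasp; the last joint's range is limited). The gripper opens to 85 mm and grips with 20 to 120 N. Pads are 22 mm wide; open, the fingers measure 114 mm over their backs; the gripper's body (76 mm by 85 mm) begins 54 mm behind the grasp point. The pads swing forward as they close: fully open they stand 13 mm farther back than shut.
Start: joints at [-1.3, 0.241, 0.005, 1.335, 0, 1.571], TCP at [0.134, -0.482, 0.212] pointing down, gripper open.
Joint ranges: [-2.72, 2.72], [-1.05, 1.87], [-1.09, 1.28], [-1.99, 2.15], [-1.42, 1.44], [-3.14, 3.14]. Speed limits (rad/s): [2.79, 2.79, 3.14, 3.14, 3.14, 3.14].

## Interface

Orientations are given as a unit quaternion [x, y, z, w].
In Python, from workcell import bot gives the robot as it stands. The module is installed in compiled form; this text tells all that it offers.
- The arm moves only by the shell command python3 -m handwheel 'ROWS' [OPENING]. ROWS is JSON, a list of rows, each an object of numbers: "dx", "dy", "dz": the shift along the tool's x, y, z as a fraction of full scale; "ax", "ay", "az": the turn, a rotation vector about the tool's x, y, z as a fraction of full scale. In form: [{"dx": .., "dy": .., "dz": .., "ax": .., "ay": .., "az": ..}, ...]. A call has 1 to 12 rows; each row shifts and turns the commanded pose from where the row before left it, along the tool's axes as they then stand; what a row does not reach is not made up. Full scale, the value 1, is 2.5 cm for a shift and 0.15 rad for a turn. A row lasts 1/10 s, in which the tool goes at most 50 mm and 8.59 degrees, less where a joint would pass 70% of its speed; a pose out of reach is approached as far as the arm can. A call with a number of a shift or a turn outside -1 to 1 is refused whole. A call with a gripper value outside its range is refused whole. OPENING is the gripper's target within -1 to 1 (fully open at 1, half-way at 0, shut at -1), set as the call begins (- or left out, the last holds). The fingers move at their own pace and stop on an object; the grip force is fixed at half the most. Time passes only in rows, so rows that do not move let the fingers close. It gives the time, the measured TCP pose, the force and the opening at its end, in the units of the state.
- bot.get_obs(): the state, without advancing time (a new reading comes with each control period).
- bot.camera(name): name is "scene" or "top"; returns a dict with "img" (420x560x3 uint8, red, green, blue), "intrinsics" (3x3 intrinsics, pixels), "eye" and "rotation" of the camera in the world. Camera axes: x right, y down, z forward; pixel columns grow to the right and rows downward; lengths in m; the calibration is good to about 2 mm. A picture is of the moment at which its call begins. There is no depth.
- bot.job_done(): hands the job in, once; it reports no verdict.
Trained networks look in a picture, given as the dict that the camera call returned (one of the last four; its "shot" number tells which), for a name from the list of things; names that differ only in an ending like _2 or _b are one class to them, and where a whole thing is asked for, a point or a joint stands for the part that bears it (a point fixed in the world has none). Each returns a list of dicts, best first, with "confidence" (0 to 1); they miss things now and then, are a little off and sometimes report something else, mostly with a low value. They report only what shows in the picture. A call takes as long as a camera call.
- bot.trace(thing, picture): "region" (420x560 bool, what is visible of it) and "rect" ([centre column, centre row, width, height] in pixels, round what is visible of it).
The state is a dict: "clock": time; "joint_pos": joint angles; "joint_vel": joint speeds; "tau": joint torques, N m; "eef_pos": TCP position; "tool_rot": TCP orientation; "ft_force": force on the tool from outside, world axes, zero at the start; "ft_torque": the same for the moment, N m; "grip_width": finger opening in m.
Only numpy, scipy, OpenCV 4.12 (cv2) and the standard library are available. Lean on these libraries where they do the work, as an engineer would, in place of code of your own. Each camera call takes 0.05 s, during which the arm holds its last target.

## Task

Take the T-shaped label holder out of its wooden block and push its tongue down behind the upturned lip along the front edge of the low mould rack, card side facing out over the lip. Push it against the spring strip in the slot until its shoulders sit fully home, and finish still holding it pressed home: do not let go or ease off at the end. Leave the clamp and the cast knob where they are.

Things in the scene. Friction and masses are not known exactly. Their poses are not given: they have to be found in the camera images.
- holder_center (a point): Centre of the loose grey label holder (60 g), an upright T-shaped plate 8 mm thick: frame 70 wide x 50 high on top, tongue 50 wide x 28 high with a rounded foot below, 78 high in all. Point is half-way up (39 above foot, 39 below top). Axes: x through the thickness, white paper card on the -x face; y along the width; z up. Grip the frame's two flat faces near the top, fingers closing along x.
- holder_card (a point): Middle of the white card on the label holder's -x face, 53 mm above the tongue's foot and 4 mm in front of the holder's mid-plane; same axes as holder_center. It must look out to the rack's -x side (over the lip).
- holder_foot (a point): Middle of the rounded foot of the holder's tongue, its lowest point, 39 mm below holder_center; same axes.
- stand: Fixed wooden block 44 (x) x 84 (y) x 24 high, with one groove along y, 11 wide, 56 long, floor 6 mm above the bench, in which the holder's tongue stands upright (foot 6, top 84 above bench). Origin: under the middle of the groove, on the bench. z up.
- mould_rack: Fixed low rack, wooden deck 36 high, 90 wide (y), reaching 101 mm to +x with a 24 mm high mould half lying on it 38 mm and more behind the slot. Front slot along y, 11 wide, 56 long, between the deck and an aluminium lip at -x (top flared outward to z 40, x -14). Grey end cheeks, 36 high, carry the holder's shoulders. Origin: on the bench under the slot's middle; z up.
- slot_mouth (a point): Middle of the slot's mouth, 36 mm above the bench, level with the end cheeks' tops; same axes as the rack (x from lip to deck, y along the slot). Holder home: foot 28 mm below this point (8 above bench), shoulders on the cheeks, centre 11 mm above it, holder top 50 mm above it.
- spring_strip (a joint): Steel spring strip in the slot's bottom, m pressed down. 0 = free (top 14 mm above the bench, 22 below the mouth); takes 3 N to start and 0.7 N per mm more, so 7 N at 0.006, where the holder's shoulders meet the cheeks (home). It lifts the holder again if let go.
- g_clamp: Small blue screw clamp lying flat, 87 x 106 x 19 mm. Origin under its centre. Leave alone.
- cast_part: Red cast knob part, 55 across, 44 high. Origin under its centre. Leave alone.

How it is judged:
By the outcome, as a careful person would: the job done as asked, in the order asked, and still so for the second after the job is handed in, while the arm keeps its last pose, push and grip.
It also fails if it takes over 32 s, if anything falls off the work surface, if the arm or the gripper's body presses on something with over 40 N, if the wrist force passes 120 N, or if a joint passes its speed limit or range.

## Working session

There is one attempt and no reset: what is moved stays moved. The work goes in short steps, Python scripts to look and compute and a shell command to move; the robot and the scene stay as the last step left them, time stands still between calls to the robot, and variables do not carry over. Pictures are saved under pics/ and viewed, and the job is handed in when it is done.

```bash
mkdir -p pics; python3 - <<'E'
from workcell import bot
import cv2, pickle
o=bot.get_obs(); print({k:(v.round(3).tolist() if hasattr(v,'round') and not isinstance(v,float) else v) for k,v in o.items()})
for n in ("scene","top"):
    c=bot.camera(n); cv2.imwrite(f"pics/{n}0.png",c["img"][:,:,::-1]); pickle.dump(c,open(f"{n}0.pkl","wb"))
    print(n,c["eye"],c["rotation"],c["intrinsics"])
    for t in ("holder_card","holder_center","stand","mould_rack","g_clamp","cast_part"):
        for r in bot.trace(t,c)[:2]:
            print(t,round(r["confidence"],2),[round(float(x),1) for x in r["rect"]])
            pickle.dump(r,open(f"{n}_{t}.pkl","wb")) if r is bot.trace else None
E
```

```text
{'clock': 0.0, 'joint_pos': [-1.3, 0.241, 0.004, 1.335, 0.0, 1.571], 'joint_vel': [-0.002, 0.001, 0.0, 0.002, -0.001, 0.0], 'tau': [0.001, -37.232, 25.241, 0.017, -0.0, 0.0], 'eef_pos': [0.134, -0.481, 0.211], 'tool_rot': [0.991, 0.135, -0.0, -0.001], 'ft_force': [0.307, -0.296, -0.786], 'ft_torque': [0.014, -0.057, 0.049], 'grip_width': 0.08552273824826147}
scene [-0.07569369  0.71910416  0.55896572] [-0.35756507  0.81154734 -0.42732049  0.17588442] [[546.80057583   0.         285.52742939]
 [  0.         546.80057583 209.24070697]
 [  0.           0.           1.        ]]
holder_card 0.68 [289.9, 220.9, 37.7, 45.1]
holder_center 0.87 [288.8, 219.3, 33.6, 46.3]
stand 0.79 [289.7, 245.4, 55.2, 42.5]
mould_rack 0.73 [159.0, 260.6, 95.8, 78.9]
g_clamp 0.62 [254.4, 312.0, 65.8, 59.2]
cast_part 0.77 [355.1, 212.8, 38.2, 35.7]
cast_part 0.7 [158.4, 260.4, 97.7, 82.4]
top [0.2934461  0.27352037 1.06902911] [ 0.70986522 -0.70108466  0.0485506  -0.04705848] [[545.02564031   0.         285.31349807]
 [  0.         545.02564031 208.95154443]
 [  0.           0.           1.        ]]
holder_card 0.72 [305.6, 213.9, 37.1, 7.9]
holder_center 0.72 [303.1, 214.1, 36.9, 8.9]
stand 0.62 [307.5, 215.2, 42.7, 25.9]
g_clamp 0.55 [230.7, 254.9, 65.7, 69.0]
cast_part 0.63 [376.2, 228.8, 29.2, 33.0]
cast_part 0.49 [304.2, 215.3, 34.4, 11.7]
```

View pics/scene0.png

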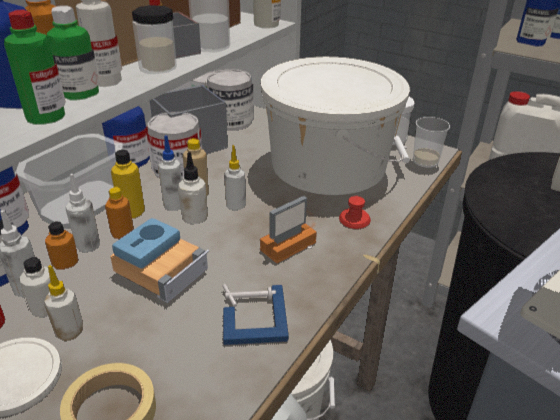

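View pics/top0.png

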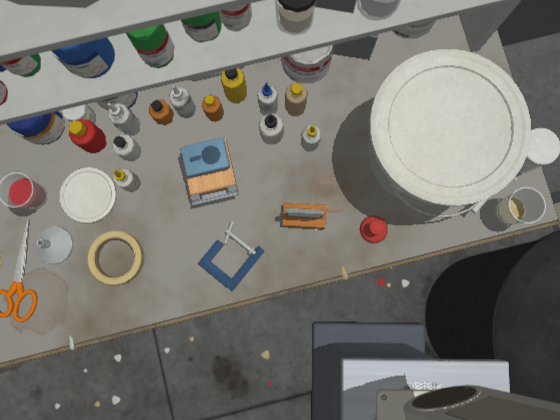

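```bash
cat > h.py <<'E'
import numpy as np, cv2, pickle
from scipy.spatial.transform import Rotation as R
def proj(c,P):
    q=R.from_quat(c["rotation"]).as_matrix(); p=(np.atleast_2d(P)-c["eye"])@q
    K=np.array(c["intrinsics"]); u=p@K.T; return u[:,:2]/u[:,2:]
def back(c,uv,z):
    q=R.from_quat(c["rotation"]).as_matrix(); K=np.array(c["intrinsics"])
    d=q@np.linalg.inv(K)@np.array([uv[0],uv[1],1.]); e=np.array(c["eye"]); return e+d*(z-e[2])/d[2]
E
python3 - <<'E'
from h import *
s=pickle.load(open("scene0.pkl","rb"));t=pickle.load(open("top0.pkl","rb"))
def crop(c,x,y,w,h,k): return cv2.resize(c["img"][y:y+h,x:x+w,::-1],None,fx=k,fy=k,interpolation=cv2.INTER_CUBIC)
cv2.imwrite("pics/c1.png",np.hstack([crop(s,250,185,80,90,5),crop(s,100,210,110,90,5)[:, :400]]))
cv2.imwrite("pics/c2.png",np.hstack([crop(t,270,185,70,60,6)[:, :], crop(t,175,130,65,80,6)[:360]]))
cv2.imwrite("pics/c3.png",crop(s,100,210,115,90,6)); cv2.imwrite("pics/c4.png",crop(t,175,130,70,80,7))
for p in [(305,215),(212,185),(231,255),(374,229)]: print(p,back(t,p,0.03))
E
```

```text
(305, 215) [0.42366914 0.23422895 0.03      ]
(212, 185) [0.47988876 0.41460041 0.03      ]
(231, 255) [0.34524753 0.37438247 0.03      ]
(374, 229) [0.39831584 0.10186889 0.03      ]
```

View pics/c1.png

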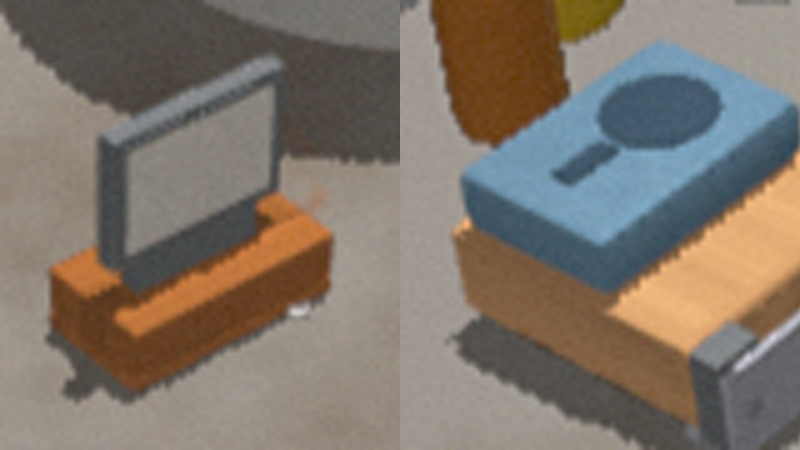

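View pics/c2.png

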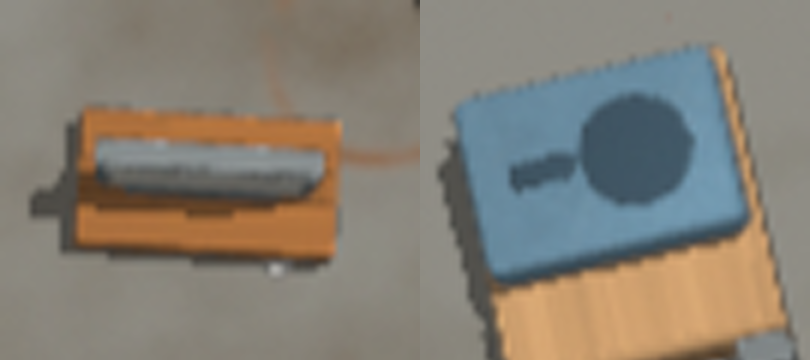

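View pics/c3.png

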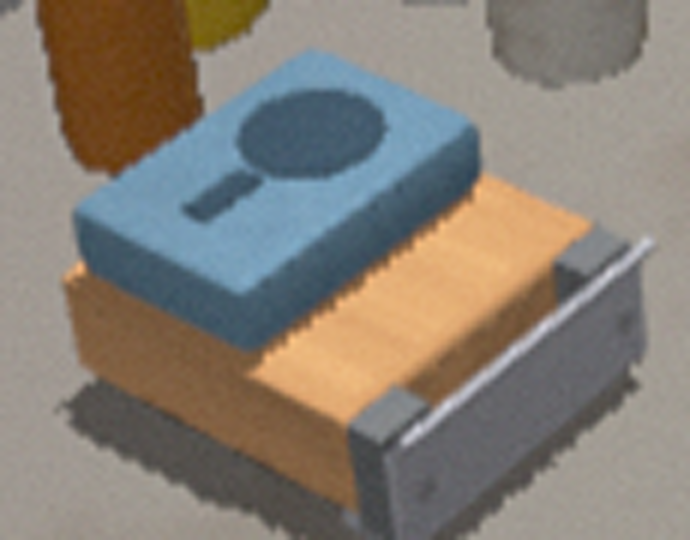

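View pics/c4.png

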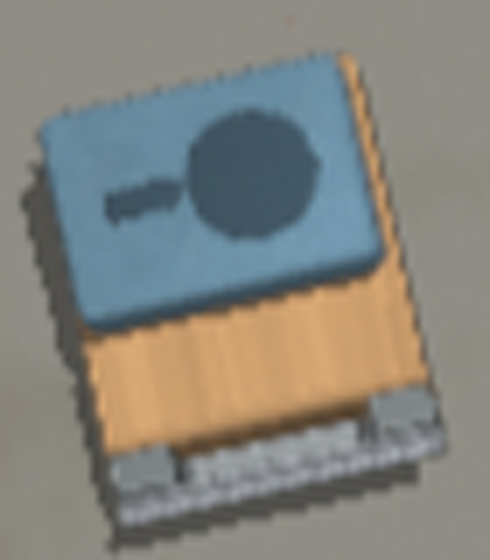

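```bash
cat > fit.py <<'E'
from h import *
from scipy.optimize import least_squares
s=pickle.load(open("scene0.pkl","rb"));t=pickle.load(open("top0.pkl","rb"))
S=lambda x,y,o=(100,210),k=6:(o[0]+(x+.5)/k-.5,o[1]+(y+.5)/k-.5)
m=.001
rack=[(s,(5.5,45,36),S(350,427)),(s,(5.5,28,36),S(392,384)),(s,(5.5,-28,36),S(555,265)),(s,(5.5,-45,36),S(592,225)),
(s,(-14,45,40),S(400,445)),(s,(-14,-45,40),S(652,240)),(s,(101,45,36),S(65,277)),
]
T=lambda x,y:S(x,y,(175,130),7)
rack+=[(t,(5.5,45,36),T(108,455)),(t,(5.5,-45,36),T(430,388)),(t,(-14,45,40),T(118,525)),(t,(-14,-45,40),T(445,450)),(t,(101,-45,36),T(350,55)),(t,(5.5,-28,36),T(366,405)),(t,(5.5,28,36),T(175,450))]
A=lambda x,y:S(x,y,(250,185),5)
B=lambda x,y:S(x,y,(270,185),6)
stand=[(s,(22,42,24),A(52,268)),(s,(-22,-42,24),A(332,237)),(s,(-22,42,0),A(138,392)),(s,(-22,-42,0),A(330,290)),(s,(-22,42,24),A(138,338)),
(t,(22,42,24),B(85,107)),(t,(22,-42,24),B(341,121)),(t,(-22,42,24),B(77,243)),(t,(-22,-42,0),B(332,260)),(t,(-22,-42,24),B(337,248))]
hold=[(s,(4,35,84),A(98,136)),(s,(-4,35,84),A(124,150)),(s,(-4,-35,84),A(285,67)),(s,(4,-35,84),A(268,55)),(s,(-4,35,34),A(122,272)),(s,(4,35,34),A(100,262)),
(t,(4,35,84),B(97,139)),(t,(4,-35,84),B(325,151)),(t,(-4,35,84),B(97,164)),(t,(-4,-35,84),B(325,177))]
def fit(L,x0,fix=None):
    def W(p):
        c,n=np.cos(p[2]),np.sin(p[2]); 
        return [(cc,np.array([p[0]+c*a*m-n*b*m,p[1]+n*a*m+c*b*m,z*m]),np.array(uv)) for cc,(a,b,z),uv in L]
    f=lambda p:np.concatenate([proj(c,P)[0]-uv for c,P,uv in W(p)])
    r=least_squares(f,x0,loss="soft_l1"); return r.x,f(r.x).reshape(-1,2)
if __name__=="__main__":
  for n,L,x0 in (("rack",rack,(.47,.41,.2)),("stand",stand,(.42,.23,0)),("hold",hold,(.42,.23,0))):
    for nm,LL in (("both",L),("scene",[l for l in L if l[0] is s]),("top",[l for l in L if l[0] is t])):
        p,r=fit(LL,x0); print(n,nm,p.round(4)); 
        if nm=="both": print(r.round(1).tolist())
E
python3 fit.py
```

```text
rack both [0.4624 0.4097 0.2471]
[[-1.6, -0.5], [-0.2, -0.1], [-1.2, -1.1], [0.1, -0.3], [0.2, -0.3], [-0.1, -0.3], [-1.9, -0.1], [0.3, 1.5], [0.1, 0.3], [0.7, 1.0], [0.0, 0.9], [0.7, 0.9], [0.6, -0.1], [-0.6, 0.2]]
rack scene [0.4611 0.4096 0.2392]
rack top [0.4637 0.4103 0.246 ]
stand both [ 0.4234  0.2342 -0.022 ]
[[-1.6, -0.1], [-0.3, -1.8], [-0.7, 0.5], [-0.6, -0.8], [-0.6, -0.6], [-0.2, 1.1], [0.5, 0.3], [0.4, 1.0], [0.5, 0.9], [0.6, 1.7]]
stand scene [ 0.4215  0.234  -0.0365]
stand top [ 0.4254  0.2349 -0.0278]
hold both [ 0.4221  0.2357 -0.0143]
[[-0.0, -0.5], [-1.7, -0.9], [-0.3, -1.2], [-0.4, -0.9], [-1.5, 1.0], [-0.5, 0.6], [0.4, 1.7], [0.8, 0.8], [0.3, 1.9], [0.7, 0.8]]
hold scene [ 0.4207  0.2355 -0.0122]
hold top [ 0.4245  0.2368 -0.042 ]
```

```bash
python3 - <<'E'
from fit import *
for z in (.2,.25): print(back(t,(450,62),z),back(t,(448,205),z),back(t,(370,130),z))
print(back(s,(268,75),.25),back(s,(335,190),0))
E
```

```text
[6.63213190e-01 1.02069221e-04 2.00000000e-01] [0.42151723 0.01022417 0.2       ] [0.54438085 0.13493991 0.2       ]
[0.64193847 0.01583332 0.25      ] [0.4141486  0.02537304 0.25      ] [0.5299432  0.14291321 0.25      ]
[0.5204115  0.19025834 0.25      ] [0.48552264 0.05192929 0.        ]
```

```bash
python3 -m handwheel '[{"dx":0.77,"dy":-1},{"dx":0.77,"dy":-1},{"dx":0.77,"dy":-1},{"dx":0.77,"dy":-1},{"dx":0.77,"dy":-1},{"dx":0.77,"dy":-1},{"dx":0.77,"dy":-1},{"dx":0.77,"dy":-1}]' 1
```

```text
invalid input
```

```bash
python3 -m handwheel '[{"dx":0.75,"dy":-1,"dz":0,"ax":0,"ay":0,"az":0},{"dx":0.75,"dy":-1,"dz":0,"ax":0,"ay":0,"az":0},{"dx":0.75,"dy":-1,"dz":0,"ax":0,"ay":0,"az":0},{"dx":0.75,"dy":-1,"dz":0,"ax":0,"ay":0,"az":0},{"dx":0.75,"dy":-1,"dz":0,"ax":0,"ay":0,"az":0},{"dx":0.75,"dy":-1,"dz":0,"ax":0,"ay":0,"az":0},{"dx":0.75,"dy":-1,"dz":0,"ax":0,"ay":0,"az":0},{"dx":0.75,"dy":-1,"dz":0,"ax":0,"ay":0,"az":0},{"dx":0.75,"dy":-1,"dz":0,"ax":0,"ay":0,"az":0},{"dx":0.75,"dy":-1,"dz":0,"ax":0,"ay":0,"az":0}]' 1
```

```text
clock: 1.7
eef_pos: [0.2478, -0.1896, 0.2118]
tool_rot: [0.991, 0.135, 0.0, 0.0]
ft_force: [0.8, 0.1, 0.9]
grip_width: 0.085
```

```bash
python3 -m handwheel '[{"dx":0.41,"dy":-0.98,"dz":0,"ax":0,"ay":0,"az":0},{"dx":0.41,"dy":-0.98,"dz":0,"ax":0,"ay":0,"az":0},{"dx":0.41,"dy":-0.98,"dz":0,"ax":0,"ay":0,"az":0},{"dx":0.41,"dy":-0.98,"dz":0,"ax":0,"ay":0,"az":0},{"dx":0.41,"dy":-0.98,"dz":0,"ax":0,"ay":0,"az":0},{"dx":0.41,"dy":-0.98,"dz":0,"ax":0,"ay":0,"az":0},{"dx":0.41,"dy":-0.98,"dz":0,"ax":0,"ay":0,"az":0},{"dx":0.41,"dy":-0.98,"dz":0,"ax":0,"ay":0,"az":0},{"dx":0.41,"dy":-0.98,"dz":0,"ax":0,"ay":0,"az":0},{"dx":0.41,"dy":-0.98,"dz":0,"ax":0,"ay":0,"az":0},{"dx":0.41,"dy":-0.98,"dz":0,"ax":0,"ay":0,"az":0}]'
```

```text
clock: 2.8
eef_pos: [0.2876, 0.0883, 0.2118]
tool_rot: [0.99, 0.142, -0.0, -0.006]
ft_force: [0.3, 0.4, 0.4]
grip_width: 0.0853
```

```bash
python3 -m handwheel '[{"dx":0,"dy":0,"dz":0,"ax":0,"ay":0,"az":-0.95},{"dx":0,"dy":0,"dz":0,"ax":0,"ay":0,"az":-0.95},{"dx":0,"dy":0,"dz":0,"ax":0,"ay":0,"az":-0.95},{"dx":0,"dy":0,"dz":0,"ax":0,"ay":0,"az":-0.95},{"dx":0,"dy":0,"dz":0,"ax":0,"ay":0,"az":-0.95},{"dx":0,"dy":0,"dz":0,"ax":0,"ay":0,"az":-0.95},{"dx":0,"dy":0,"dz":0,"ax":0,"ay":0,"az":-0.95},{"dx":0,"dy":0,"dz":0,"ax":0,"ay":0,"az":-0.95},{"dx":0,"dy":0,"dz":0,"ax":0,"ay":0,"az":-0.95},{"dx":0,"dy":0,"dz":0,"ax":0,"ay":0,"az":0}]'; python3 -c "
from workcell import bot
from scipy.spatial.transform import Rotation as R
o=bot.get_obs();M=R.from_quat(o['tool_rot']).as_matrix();print(M.round(4),o['eef_pos'],o['joint_pos'])
import numpy as np
p=np.array(o['eef_pos'])
print((M.T@(np.array([.4225,.2355,.12])-p)/.025).round(3), np.arctan2(M[1,1],M[0,1]))"
```

```text
clock: 3.8
eef_pos: [0.288, 0.0863, 0.2117]
tool_rot: [0.71, 0.705, 0.003, -0.005]
ft_force: [0.1, 0.1, 0.2]
grip_width: 0.0854
[[ 0.007   1.     -0.0028]
 [ 0.9999 -0.0069  0.0102]
 [ 0.0102 -0.0029 -0.9999]] [0.28803816 0.08626654 0.21166795] [ 0.27963612 -0.16308655 -0.41865618  1.31512164  0.01056753  1.85739164]
[5.969 5.347 3.712] -0.0069439638956523666
```

```bash
python3 -m handwheel '[{"dx":0.995,"dy":0.891,"dz":0.5,"ax":-0.019,"ay":-0.068,"az":0.12},{"dx":0.995,"dy":0.891,"dz":0.5,"ax":0,"ay":0,"az":0},{"dx":0.995,"dy":0.891,"dz":0.5,"ax":0,"ay":0,"az":0},{"dx":0.995,"dy":0.891,"dz":0.4,"ax":0,"ay":0,"az":0},{"dx":0.995,"dy":0.891,"dz":0.4,"ax":0,"ay":0,"az":0},{"dx":0.995,"dy":0.891,"dz":0.4,"ax":0,"ay":0,"az":0},{"dx":0,"dy":0,"dz":0,"ax":0,"ay":0,"az":0},{"dx":0,"dy":0,"dz":0,"ax":0,"ay":0,"az":0}]'; cat > st.py <<'E'
from workcell import bot
from h import *
import sys
n=sys.argv[1]; tgt=np.array([float(v) for v in sys.argv[2:5]]); yaw=float(sys.argv[5])
o=bot.get_obs();M=R.from_quat(o['tool_rot']).as_matrix();p=np.array(o['eef_pos'])
print('pos',p.round(4),'z',M[:,2].round(4),'yaw',np.arctan2(M[1,1],M[0,1]).round(4),'f',np.round(o['ft_force'],2),'g',round(o['grip_width'],4),'t',o['clock'])
print('dxyz',(M.T@(tgt-p)/.025).round(3))
y=np.array([np.cos(yaw),np.sin(yaw),0]);z=np.array([0,0,-1.]);G=np.c_[np.cross(y,z),y,z]
print('axyz',(R.from_matrix(M.T@G).as_rotvec()/.15).round(3))
if n!='-':
    a=bot.camera('scene');b=bot.camera('top');pickle.dump((a,b),open(n+'.pkl','wb'))
    cr=[int(v) for v in sys.argv[6].split(',')] if len(sys.argv)>6 else [230,150,110,130,260,160,90,106]
    k=lambda c,x,yy,w,h:cv2.resize(c['img'][yy:yy+h,x:x+w,::-1],(400,int(400*h/w)),interpolation=cv2.INTER_CUBIC)
    A,B=k(a,*cr[:4]),k(b,*cr[4:]);h=min(len(A),len(B));cv2.imwrite(f'pics/{n}.png',np.hstack([A[:h],B[:h]]))
E
python3 st.py g1 .4225 .2355 .07 -.025
```

```text
clock: 4.6
eef_pos: [0.4243, 0.2328, 0.1433]
tool_rot: [0.716, 0.698, -0.001, -0.0]
ft_force: [-0.9, -0.3, -0.4]
grip_width: 0.0852
pos [0.4243 0.2328 0.1433] z [-0.0025 -0.0014 -1.    ] yaw -0.0261 f [-0.85 -0.29 -0.43] g 0.0852 t 4.6
dxyz [ 0.111 -0.066  2.931]
axyz [-0.016  0.01  -0.007]
```

View pics/g1.png

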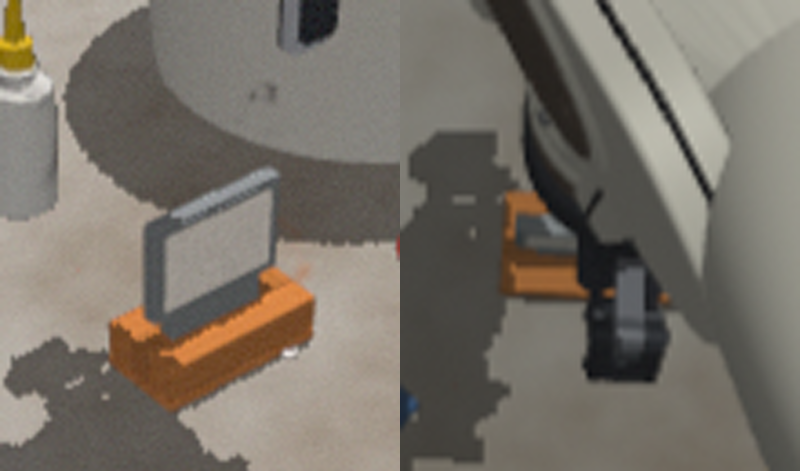

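```bash
python3 -m handwheel '[{"dx":0.11,"dy":-0.06,"dz":0.8,"ax":-0.016,"ay":0.01,"az":0},{"dx":0,"dy":0,"dz":0.8,"ax":0,"ay":0,"az":0},{"dx":0,"dy":0,"dz":0.8,"ax":0,"ay":0,"az":0},{"dx":0,"dy":0,"dz":0.53,"ax":0,"ay":0,"az":0},{"dx":0,"dy":0,"dz":0,"ax":0,"ay":0,"az":0}]' -0.5;  python3 -m handwheel '[{"dx":0,"dy":0,"dz":0,"ax":0,"ay":0,"az":0},{"dx":0,"dy":0,"dz":0,"ax":0,"ay":0,"az":0}]' -0.5; python3 st.py g2 .4225 .2355 .07 -.025
```

```text
clock: 5.2
eef_pos: [0.4213, 0.2344, 0.0701]
tool_rot: [0.716, 0.698, -0.0, -0.0]
ft_force: [0.0, -0.1, 0.2]
grip_width: 0.0213
clock: 5.4
eef_pos: [0.4238, 0.2361, 0.0724]
tool_rot: [0.716, 0.698, 0.002, 0.001]
ft_force: [-0.2, 0.1, 0.2]
grip_width: 0.0214
pos [0.4238 0.2361 0.0724] z [ 0.0043  0.0026 -1.    ] yaw -0.025 f [-0.19  0.14  0.19] g 0.0214 t 5.4
dxyz [-0.026 -0.054  0.096]
axyz [ 0.028 -0.018  0.   ]
```

View pics/g2.png

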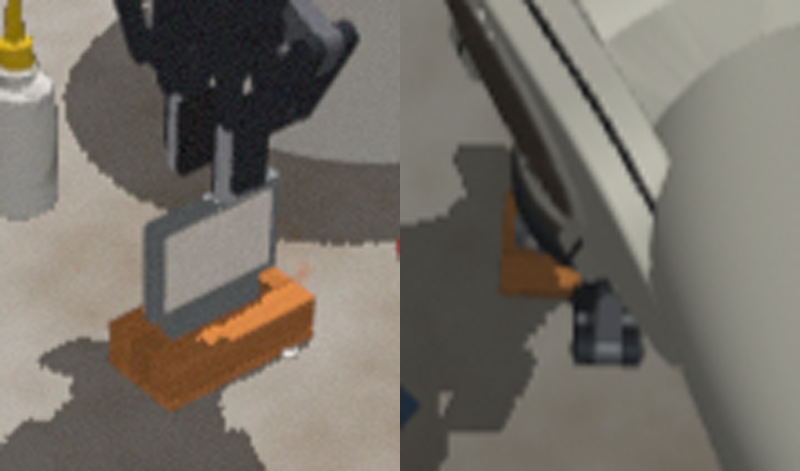

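```bash
python3 - <<'E'
from h import *
a,b=pickle.load(open('g2.pkl','rb'))
img=a['img'][150:280,230:340,::-1].copy();img=cv2.resize(img,None,fx=5,fy=5,interpolation=cv2.INTER_CUBIC)
p=np.array([.4238,.2361,.0724])
for d,c in (((0,0,0),(0,0,255)),((-.0107,0,-.019),(0,255,0)),((.0107,0,-.019),(255,0,0)),((-.0107,.011,-.019),(0,255,255)),((-.0107,-.011,-.019),(0,255,255)),((-.0107,0,.03),(255,255,0))):
    u=proj(a,p+d)[0];print(d,u); cv2.circle(img,tuple(int(v) for v in ((u-[230,150]+.5)*5)),4,c,-1)
cv2.imwrite('pics/g2b.png',img)
E
```

```text
(0, 0, 0) [286.99005225 209.7355806 ]
(-0.0107, 0, -0.019) [291.41902511 222.66500544]
(0.0107, 0, -0.019) [282.10614002 216.65435554]
(-0.0107, 0.011, -0.019) [286.27104335 225.45745699]
(-0.0107, -0.011, -0.019) [296.49214954 219.91315922]
(-0.0107, 0, 0.03) [292.27296995 196.50336505]
```

View pics/g2b.png

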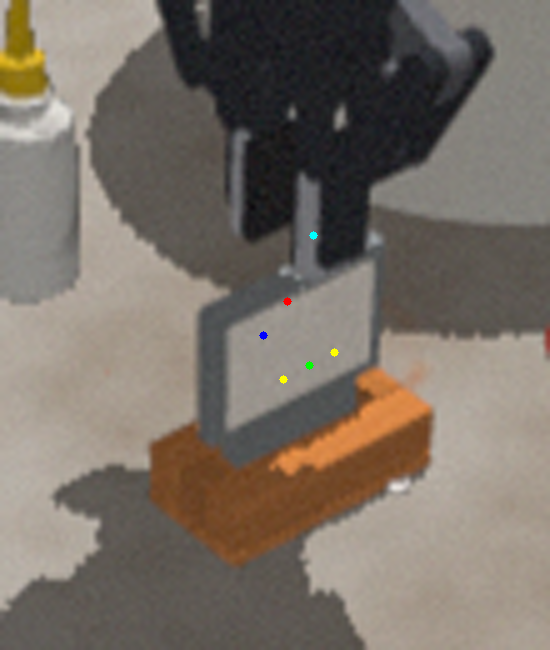

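```bash
python3 st.py g3 .4225 .2355 .07 -.025 200,90,160,180,230,130,140,160; python3 - <<'E'
from h import *
a,b=pickle.load(open('g1.pkl','rb'))
print(proj(a,[[.3817,.2328,.137],[.4669,.2328,.137]]),proj(a,[[.3817,.2328,.170]]))
a,b=pickle.load(open('g2.pkl','rb'));c,d=pickle.load(open('g3.pkl','rb'))
print(np.abs(a['img'].astype(int)-c['img']).mean(), (np.abs(a['img'].astype(int)-c['img']).max(2)>40).sum(),a.keys(),a['shot'],a['eye'],c['eye'])
cv2.imwrite('pics/g3full.png',c['img'][:,:,::-1])
E
```

```text
pos [0.4238 0.2362 0.0722] z [ 0.0042  0.0025 -1.    ] yaw -0.0247 f [ 1.01 -0.26 -0.48] g 0.0211 t 5.5
dxyz [-0.031 -0.053  0.088]
axyz [ 0.027 -0.017  0.002]
[[309.60571008 184.74641035]
 [270.24796586 162.32641571]] [[310.66918856 164.92635059]]
2.5621187641723355 20 dict_keys(['img', 'intrinsics', 'eye', 'rotation', 'shot']) 5 [-0.07569369  0.71910416  0.55896572] [-0.07569369  0.71910416  0.55896572]
```

View pics/g3.png

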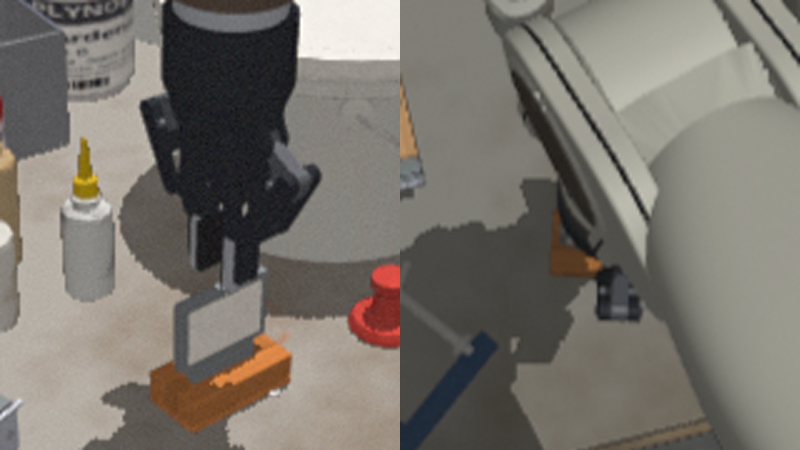

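View pics/g3full.png

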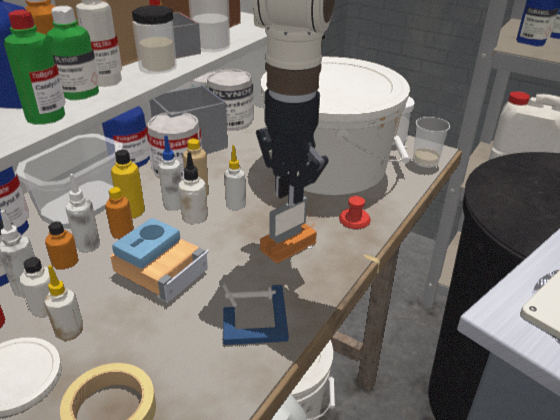

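```bash
python3 - <<'E'
from h import *
a,b=pickle.load(open('g1.pkl','rb'))
print('top pred tip',proj(b,[[.3817,.2328,.137],[.3817,.2328,.17],[.37,.2328,.2]]))
cv2.imwrite('pics/g1t.png',cv2.resize(b['img'][170:270,260:360,::-1],None,fx=6,fy=6,interpolation=cv2.INTER_CUBIC))
cv2.imwrite('pics/g1s.png',cv2.resize(a['img'][90:230,230:350,::-1],None,fx=4,fy=4,interpolation=cv2.INTER_CUBIC))
E
```

```text
top pred tip [[308.06691166 231.55046298]
 [308.94971112 229.68165029]
 [309.76439903 235.14540302]]
```

View pics/g1t.png

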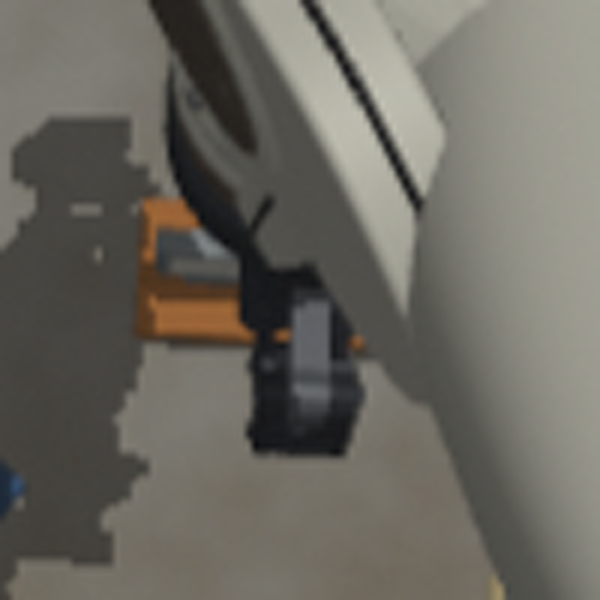

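View pics/g1s.png

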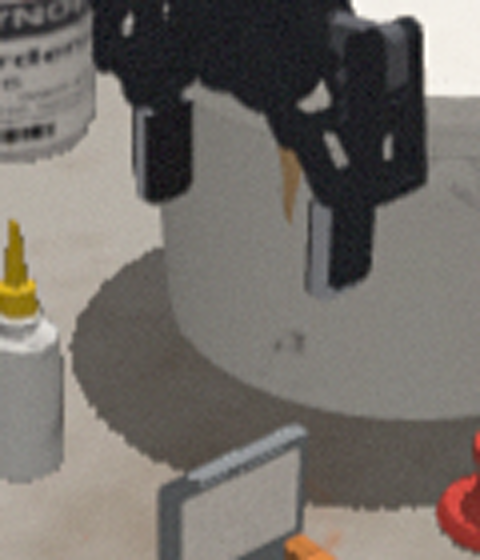

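```bash
python3 - <<'E'
from h import *
a,b=pickle.load(open('g1.pkl','rb'))
def tri(ua,ub):
    A=[];B=[]
    rs=[]
    for c,u in ((a,ua),(b,ub)):
        d=R.from_quat(c["rotation"]).as_matrix()@np.linalg.inv(c["intrinsics"])@np.array([*u,1.]);d/=np.linalg.norm(d)
        P=np.eye(3)-np.outer(d,d);A.append(P);B.append(P@c["eye"]);rs.append((P,c["eye"]))
    x=np.linalg.solve(sum(A),sum(B));return x.round(4),[round(float(np.linalg.norm(P@(x-e))),4) for P,e in rs]
print(tri((335,106),(311,245)))   # knuckle outer
print(tri((336,138),(318,245)))
print(tri((314,165),(312,230)))
o=[.4243,.2328,.1433]
for z in (.19,.2,.22,.25): print(z,back(a,(335,100),z),back(b,(311,245),z))
E
```

```text
(array([0.3477, 0.2329, 0.2713]), [0.002, 0.002])
(array([0.352 , 0.2199, 0.2199]), [0.0014, 0.0014])
(array([0.3811, 0.2273, 0.1681]), [0.0005, 0.0005])
0.19 [0.48148847 0.07642339 0.19      ] [0.35496405 0.23023903 0.19      ]
0.2 [0.46638728 0.09384183 0.2       ] [0.35426421 0.23073141 0.2       ]
0.22 [0.4361849  0.12867871 0.22      ] [0.35286453 0.23171616 0.22      ]
0.25 [0.39088133 0.18093404 0.25      ] [0.35076501 0.23319329 0.25      ]
```

```bash
python3 -m handwheel '[{"dx":0,"dy":0,"dz":0.25,"ax":0.02,"ay":-0.01,"az":0},{"dx":0,"dy":0,"dz":0.3,"ax":0,"ay":0,"az":0},{"dx":0,"dy":0,"dz":0.3,"ax":0,"ay":0,"az":0},{"dx":0,"dy":0,"dz":0,"ax":0,"ay":0,"az":0}]' -0.3;  python3 st.py g4 .4225 .2355 .07 -.025 250,160,80,90,270,180,80,90
```

```text
clock: 6.0
eef_pos: [0.4218, 0.2353, 0.0481]
tool_rot: [0.716, 0.698, -0.002, -0.001]
ft_force: [-0.4, 0.1, -0.5]
grip_width: 0.0302
pos [0.4218 0.2353 0.0481] z [-0.0039 -0.0017 -1.    ] yaw -0.0243 f [-0.41  0.09 -0.51] g 0.0302 t 6.0
dxyz [ 0.008  0.023 -0.878]
axyz [-0.026  0.012  0.005]
```

View pics/g4.png

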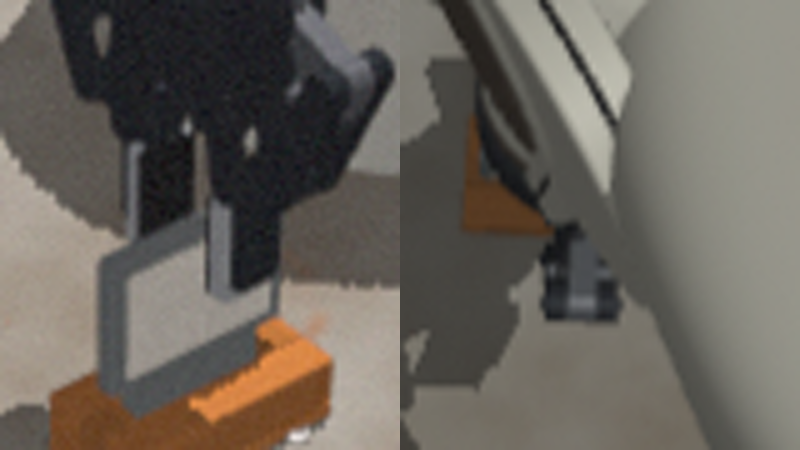

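```bash
python3 - <<'E'
from h import *
a,b=pickle.load(open('g4.pkl','rb'))
q=R.from_quat(a["rotation"]).as_matrix();K=np.array(a["intrinsics"])
for u in ((207,288),(238,299),(278,285)):
    uv=(250+u[0]/5,160+u[1]/5); d=q@np.linalg.inv(K)@np.array([*uv,1.])
    for x in (.407,.395): print(u,x,a['eye']+d*(x-a['eye'][0])/d[0])
E
```

```text
(207, 288) 0.407 [0.407      0.24252391 0.06952251]
(207, 288) 0.395 [0.395      0.25437193 0.0816903 ]
(238, 299) 0.407 [0.407      0.22882792 0.05875045]
(238, 299) 0.395 [0.395      0.24101642 0.07118605]
(278, 285) 0.407 [0.407      0.21112426 0.0556688 ]
(278, 285) 0.395 [0.395      0.22375288 0.06818101]
```

```bash
python3 -m handwheel '[{"dx":0.1,"dy":0,"dz":0.25,"ax":-0.015,"ay":0.01,"az":0},{"dx":0,"dy":0,"dz":0.25,"ax":0,"ay":0,"az":0},{"dx":0,"dy":0,"dz":0,"ax":0,"ay":0,"az":0}]' -0.3;  python3 -m handwheel '[{"dx":0,"dy":0,"dz":0,"ax":0,"ay":0,"az":0},{"dx":0,"dy":0,"dz":0,"ax":0,"ay":0,"az":0},{"dx":0,"dy":0,"dz":0,"ax":0,"ay":0,"az":0},{"dx":0,"dy":0,"dz":0,"ax":0,"ay":0,"az":0},{"dx":0,"dy":0,"dz":0,"ax":0,"ay":0,"az":0}]' -1; python3 st.py g5 .4225 .2355 .07 -.025 250,160,80,90,270,180,80,90
```

```text
clock: 6.4
eef_pos: [0.4224, 0.2381, 0.0362]
tool_rot: [0.716, 0.699, 0.0, -0.0]
ft_force: [0.3, -0.8, -0.0]
grip_width: 0.03
clock: 6.9
eef_pos: [0.4233, 0.2385, 0.0374]
tool_rot: [0.716, 0.698, 0.001, -0.0]
ft_force: [0.6, 0.5, -0.4]
grip_width: 0.0068
pos [0.4233 0.2385 0.0374] z [ 0.0016  0.0015 -1.    ] yaw -0.0243 f [ 0.63  0.46 -0.43] g 0.0068 t 6.9
dxyz [-0.119 -0.025 -1.306]
axyz [ 0.01  -0.01   0.004]
```

View pics/g5.png

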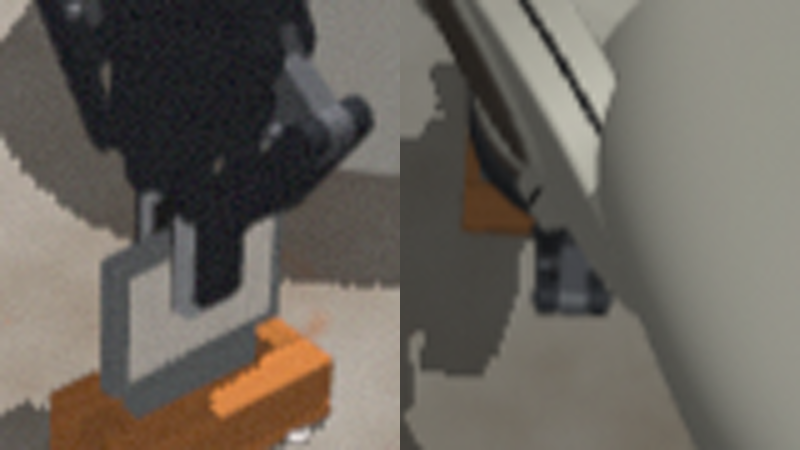

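```bash
python3 -m handwheel '[{"dx":0,"dy":0,"dz":-0.3,"ax":0,"ay":0,"az":0},{"dx":0,"dy":0,"dz":-0.6,"ax":0,"ay":0,"az":0},{"dx":0,"dy":0,"dz":-0.8,"ax":0,"ay":0,"az":0},{"dx":0,"dy":0,"dz":-0.7,"ax":0,"ay":0,"az":0},{"dx":0,"dy":0,"dz":0,"ax":0,"ay":0,"az":0}]';  python3 st.py g6 .4618 .4127 .10 .245 250,130,80,90,270,180,80,90
```

```text
clock: 7.5
eef_pos: [0.425, 0.2395, 0.1]
tool_rot: [0.716, 0.698, 0.004, 0.001]
ft_force: [0.7, 0.8, -0.7]
grip_width: 0.007
pos [0.425  0.2395 0.1   ] z [ 0.0063  0.0042 -1.    ] yaw -0.0243 f [ 0.69  0.8  -0.73] g 0.007 t 7.5
dxyz [6.962 1.301 0.04 ]
axyz [ 0.045 -0.023 -1.796]
```

View pics/g6.png

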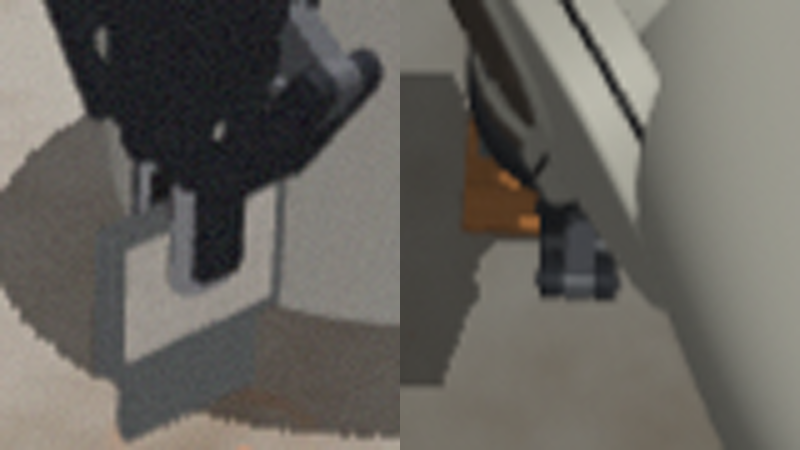

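```bash
python3 -m handwheel '[{"dx":0.5,"dy":0.186,"dz":0,"ax":0,"ay":0,"az":-0.18},{"dx":0.97,"dy":0.16,"dz":0,"ax":0,"ay":0,"az":-0.18},{"dx":0.98,"dy":0.13,"dz":0,"ax":0,"ay":0,"az":-0.18},{"dx":0.98,"dy":0.1,"dz":0,"ax":0,"ay":0,"az":-0.18},{"dx":0.98,"dy":0.1,"dz":0,"ax":0,"ay":0,"az":-0.18},{"dx":0.98,"dy":0.1,"dz":0,"ax":0,"ay":0,"az":-0.18},{"dx":0.8,"dy":0.1,"dz":0,"ax":0,"ay":0,"az":-0.18},{"dx":0.2,"dy":0,"dz":0,"ax":0,"ay":0,"az":-0.18},{"dx":0,"dy":0,"dz":0,"ax":0,"ay":0,"az":-0.18},{"dx":0,"dy":0,"dz":0,"ax":0,"ay":0,"az":-0.18},{"dx":0,"dy":0,"dz":0,"ax":0,"ay":0,"az":0}]';  python3 st.py g7 .4618 .4127 .10 .245 110,180,120,130,175,130,80,90
```

```text
clock: 8.7
eef_pos: [0.4347, 0.3975, 0.0972]
tool_rot: [0.615, 0.788, 0.0, 0.0]
ft_force: [0.6, -0.1, -0.7]
grip_width: 0.007
pos [0.4347 0.3975 0.0972] z [ 7.e-04  5.e-04 -1.e+00] yaw 0.2454 f [ 0.59 -0.15 -0.73] g 0.007 t 8.7
dxyz [ 0.328  1.201 -0.11 ]
axyz [ 0.006 -0.002  0.003]
```

View pics/g7.png

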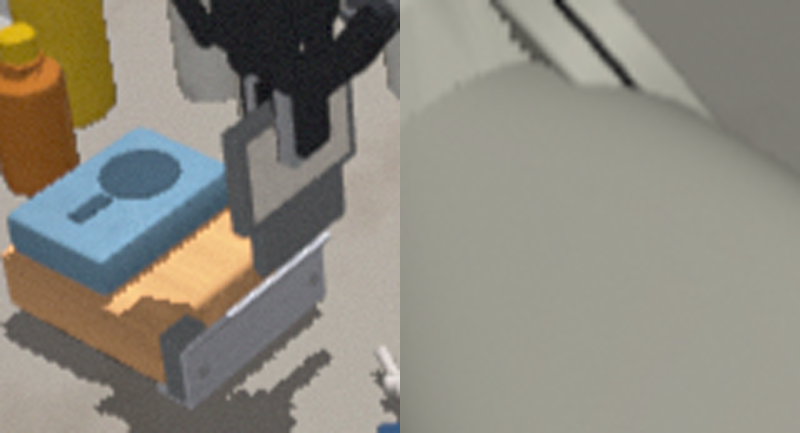

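```bash
python3 -m handwheel '[{"dx":0.16,"dy":0.6,"dz":0,"ax":0,"ay":0,"az":0},{"dx":0.16,"dy":0.6,"dz":0,"ax":0,"ay":0,"az":0},{"dx":0,"dy":0,"dz":0.4,"ax":0,"ay":0,"az":0},{"dx":0,"dy":0,"dz":0.2,"ax":0,"ay":0,"az":0},{"dx":0,"dy":0,"dz":0,"ax":0,"ay":0,"az":0},{"dx":0,"dy":0,"dz":0,"ax":0,"ay":0,"az":0}]';  python3 st.py g8 .462 .4122 .07 .245 110,180,120,130,175,130,80,90; python3 st.py - .462 .4122 .07 .245
python3 -c "
import pickle,cv2
a,b=pickle.load(open('g8.pkl','rb'))
cv2.imwrite('pics/g8b.png',cv2.resize(a['img'][195:295,115:215,::-1],None,fx=6,fy=6,interpolation=cv2.INTER_CUBIC))"
```

```text
clock: 9.4
eef_pos: [0.461, 0.4129, 0.082]
tool_rot: [0.615, 0.788, 0.0, -0.0]
ft_force: [-0.5, 0.3, -1.5]
grip_width: 0.007
pos [0.461  0.4129 0.082 ] z [ 0.e+00  2.e-04 -1.e+00] yaw 0.2457 f [-0.51  0.27 -1.54] g 0.007 t 9.4
dxyz [-0.037  0.033  0.481]
axyz [ 0.    -0.002  0.005]
pos [0.4616 0.4135 0.0827] z [ 0.0013  0.0014 -1.    ] yaw 0.2458 f [ 0.18 -0.21 -0.81] g 0.0069 t 9.5
dxyz [-0.055  0.003  0.51 ]
axyz [ 0.011 -0.007  0.005]
```

View pics/g8b.png

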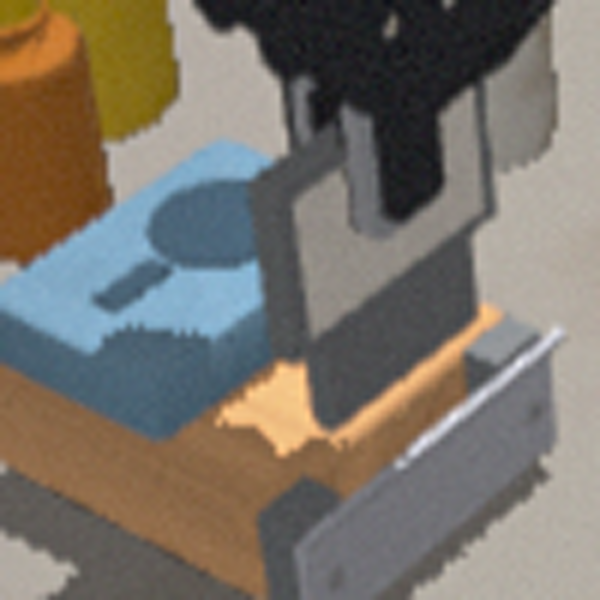

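```bash
cat > ov.py <<'E'
from fit import *
import sys
def ov(name,foot,pose,out,cr=(115,195,100,100)):
    a,b=pickle.load(open(name+'.pkl','rb'));k=6
    img=cv2.resize(a['img'][cr[1]:cr[1]+cr[3],cr[0]:cr[0]+cr[2],::-1],None,fx=k,fy=k,interpolation=cv2.INTER_CUBIC)
    def T(P,ps):
        P=np.array(P)*m;c,n=np.cos(ps[2]),np.sin(ps[2]);return np.c_[ps[0]+c*P[:,0]-n*P[:,1],ps[1]+n*P[:,0]+c*P[:,1],P[:,2]]
    def L(P,ps,col):
        u=((proj(a,T(P,ps))-cr[:2]+.5)*k).astype(int);cv2.polylines(img,[u.reshape(-1,1,2)],False,col,1,cv2.LINE_AA)
    f=foot*1000
    for x in (-4,4): L([(x,35,f+78),(x,-35,f+78),(x,-35,f+28),(x,-25,f+28),(x,-25,f),(x,25,f),(x,25,f+28),(x,35,f+28),(x,35,f+78)],pose,(0,0,255) if x<0 else (0,255,0))
    rp=fit([l for l in rack if l[0] is s],(.46,.41,.24))[0]
    L([(5.5,45,36),(5.5,-45,36),(-5.5,-45,36),(-5.5,-28,36),(5.5,-28,36),(5.5,28,36),(-5.5,28,36),(-5.5,45,36),(5.5,45,36)],rp,(255,0,255)); L([(-14,45,40),(-14,-45,40)],rp,(255,0,255))
    cv2.imwrite(out,img)
if __name__=="__main__":
    ov(sys.argv[1],float(sys.argv[2]),[float(v) for v in sys.argv[3:6]],sys.argv[6])
E
python3 ov.py g8 .051 .4611 .4096 .2457 pics/g8o.png
```

```text
(no output)
```

View pics/g8o.png

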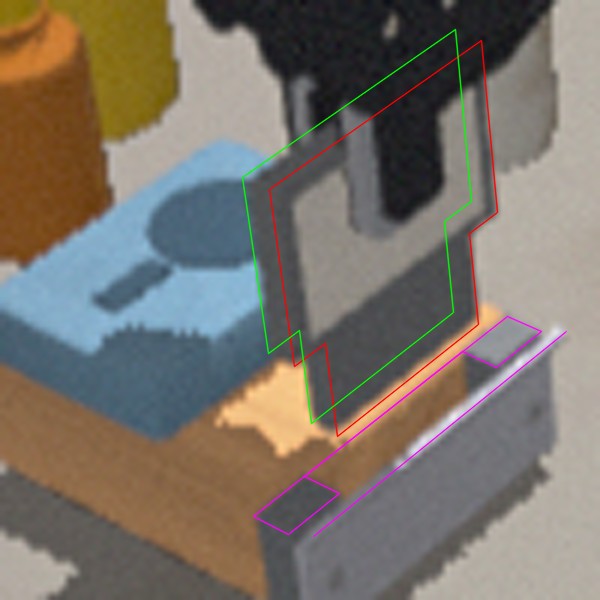

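```bash
python3 -m handwheel '[{"dx":-0.03,"dy":0,"dz":0.2,"ax":0,"ay":0,"az":0},{"dx":0,"dy":0,"dz":0.2,"ax":0,"ay":0,"az":0},{"dx":0,"dy":0,"dz":0.15,"ax":0,"ay":0,"az":0},{"dx":0,"dy":0,"dz":0,"ax":0,"ay":0,"az":0}]';  python3 -m handwheel '[{"dx":0,"dy":0,"dz":0.1,"ax":0,"ay":0,"az":0},{"dx":0,"dy":0,"dz":0,"ax":0,"ay":0,"az":0}]'; python3 st.py - .462 .4122 .07 .245
```

```text
clock: 9.9
eef_pos: [0.4615, 0.4124, 0.0677]
tool_rot: [0.615, 0.788, 0.0, -0.0]
ft_force: [-0.9, 0.1, -0.7]
grip_width: 0.0068
clock: 10.1
eef_pos: [0.462, 0.4128, 0.066]
tool_rot: [0.615, 0.788, 0.001, 0.0]
ft_force: [-0.1, 0.2, -1.6]
grip_width: 0.0072
pos [0.462  0.4128 0.066 ] z [ 0.0011  0.0011 -1.    ] yaw 0.2457 f [-0.1   0.24 -1.56] g 0.0072 t 10.1
dxyz [-0.025 -0.007 -0.16 ]
axyz [ 0.009 -0.006  0.005]
```

```bash
for i in 1; do python3 -m handwheel '[{"dx":0,"dy":0,"dz":0.1,"ax":0,"ay":0,"az":0},{"dx":0,"dy":0,"dz":0.1,"ax":0,"ay":0,"az":0},{"dx":0,"dy":0,"dz":0,"ax":0,"ay":0,"az":0}]'; done; python3 st.py h1 .462 .4122 .07 .245; python3 ov.py h1 .030 .4611 .4096 .2457 pics/h1o.png
```

```text
clock: 10.4
eef_pos: [0.4619, 0.4127, 0.0608]
tool_rot: [0.615, 0.788, 0.001, 0.0]
ft_force: [-0.0, -0.4, -0.5]
grip_width: 0.0068
pos [0.4619 0.4127 0.0608] z [ 8.e-04  8.e-04 -1.e+00] yaw 0.2457 f [-0.05 -0.36 -0.49] g 0.0068 t 10.4
dxyz [-0.02   0.001 -0.367]
axyz [ 0.006 -0.004  0.005]
```

View pics/h1o.png

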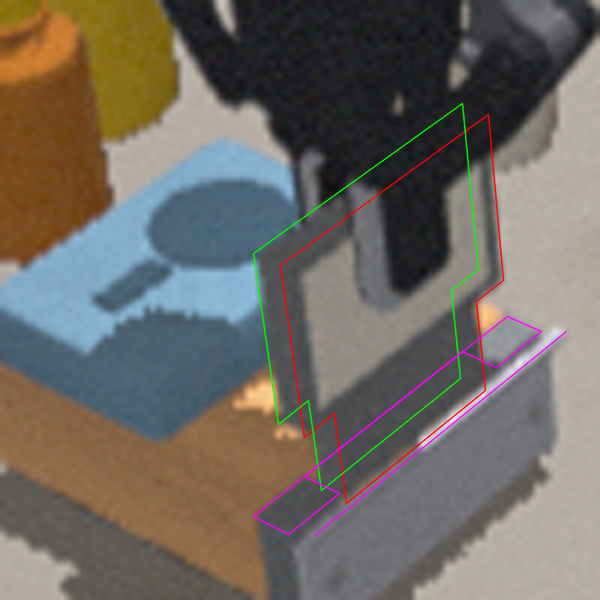

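```bash
python3 -m handwheel '[{"dx":0,"dy":0,"dz":0.12,"ax":0,"ay":0,"az":0},{"dx":0,"dy":0,"dz":0.12,"ax":0,"ay":0,"az":0},{"dx":0,"dy":0,"dz":0,"ax":0,"ay":0,"az":0}]'; python3 -m handwheel '[{"dx":0,"dy":0,"dz":0.12,"ax":0,"ay":0,"az":0},{"dx":0,"dy":0,"dz":0.12,"ax":0,"ay":0,"az":0},{"dx":0,"dy":0,"dz":0,"ax":0,"ay":0,"az":0}]'; python3 st.py - .462 .4122 .0394 .245
```

```text
clock: 10.8
eef_pos: [0.4618, 0.4126, 0.0546]
tool_rot: [0.615, 0.788, 0.0, 0.0]
ft_force: [-0.1, -0.5, 0.5]
grip_width: 0.0071
clock: 11.1
eef_pos: [0.4618, 0.4127, 0.0486]
tool_rot: [0.615, 0.788, 0.0, 0.0]
ft_force: [-0.4, -0.6, -0.9]
grip_width: 0.0069
pos [0.4618 0.4127 0.0486] z [ 5.e-04  6.e-04 -1.e+00] yaw 0.2457 f [-0.38 -0.63 -0.89] g 0.0069 t 11.1
dxyz [-0.02   0.003  0.369]
axyz [ 0.004 -0.003  0.005]
```

Sliding in freely, with the foot near 17 mm. Next it meets the spring.

```bash
python3 -m handwheel '[{"dx":0,"dy":0,"dz":0.12,"ax":0,"ay":0,"az":0},{"dx":0,"dy":0,"dz":0,"ax":0,"ay":0,"az":0}]'; python3 -m handwheel '[{"dx":0,"dy":0,"dz":0.08,"ax":0,"ay":0,"az":0},{"dx":0,"dy":0,"dz":0,"ax":0,"ay":0,"az":0}]'; python3 -m handwheel '[{"dx":0,"dy":0,"dz":0.08,"ax":0,"ay":0,"az":0},{"dx":0,"dy":0,"dz":0,"ax":0,"ay":0,"az":0}]'; python3 st.py - .462 .4122 .0394 .245
```

```text
clock: 11.3
eef_pos: [0.462, 0.4128, 0.0459]
tool_rot: [0.615, 0.788, 0.001, 0.0]
ft_force: [-0.3, 0.3, -0.6]
grip_width: 0.0072
clock: 11.5
eef_pos: [0.4622, 0.413, 0.0446]
tool_rot: [0.615, 0.788, 0.001, 0.0]
ft_force: [-0.5, -1.4, 2.6]
grip_width: 0.0071
clock: 11.7
eef_pos: [0.4623, 0.4131, 0.0427]
tool_rot: [0.615, 0.788, 0.001, 0.0]
ft_force: [-1.4, -0.1, 3.7]
grip_width: 0.0068
pos [0.4623 0.4131 0.0427] z [ 0.0018  0.0017 -1.    ] yaw 0.2457 f [-1.42 -0.06  3.7 ] g 0.0068 t 11.7
dxyz [-0.031 -0.019  0.13 ]
axyz [ 0.015 -0.008  0.005]
```

```bash
python3 -m handwheel '[{"dx":0,"dy":0,"dz":0.08,"ax":0,"ay":0,"az":0},{"dx":0,"dy":0,"dz":0,"ax":0,"ay":0,"az":0}]'; python3 -m handwheel '[{"dx":0,"dy":0,"dz":0.06,"ax":0,"ay":0,"az":0},{"dx":0,"dy":0,"dz":0,"ax":0,"ay":0,"az":0}]'; python3 -m handwheel '[{"dx":0,"dy":0,"dz":0.04,"ax":0,"ay":0,"az":0},{"dx":0,"dy":0,"dz":0,"ax":0,"ay":0,"az":0}]'; python3 st.py - .462 .4122 .0394 .245
```

```text
clock: 11.9
eef_pos: [0.4623, 0.4131, 0.0406]
tool_rot: [0.615, 0.788, 0.001, 0.0]
ft_force: [-1.5, -0.7, 5.9]
grip_width: 0.0071
clock: 12.1
eef_pos: [0.4623, 0.4131, 0.0395]
tool_rot: [0.615, 0.788, 0.001, 0.0]
ft_force: [-1.9, -1.6, 6.0]
grip_width: 0.0071
clock: 12.3
eef_pos: [0.4624, 0.4131, 0.0394]
tool_rot: [0.615, 0.788, 0.002, 0.0]
ft_force: [-3.0, -2.7, 10.5]
grip_width: 0.0071
pos [0.4624 0.4131 0.0394] z [ 0.0023  0.0022 -1.    ] yaw 0.2457 f [-3.02 -2.69 10.49] g 0.0071 t 12.3
dxyz [-0.032 -0.024 -0.001]
axyz [ 0.019 -0.011  0.004]
```

```bash
python3 -m handwheel '[{"dx":0,"dy":0,"dz":0.04,"ax":0,"ay":0,"az":0},{"dx":0,"dy":0,"dz":0,"ax":0,"ay":0,"az":0},{"dx":0,"dy":0,"dz":0,"ax":0,"ay":0,"az":0}]'; python3 st.py h2 .462 .4122 .0394 .245;python3 ov.py h2 .008 .4611 .4096 .2457 pics/h2o.png;  python3 st.py - .462 .4122 .0394 .245; python3 -c "
import pickle,cv2
a,b=pickle.load(open('h2.pkl','rb'))
cv2.imwrite('pics/h2b.png',cv2.resize(a['img'][195:295,115:215,::-1],None,fx=6,fy=6,interpolation=cv2.INTER_CUBIC))"
```

```text
clock: 12.6
eef_pos: [0.4624, 0.4131, 0.0393]
tool_rot: [0.615, 0.788, 0.002, 0.0]
ft_force: [-3.9, -3.4, 15.5]
grip_width: 0.0071
pos [0.4624 0.4131 0.0393] z [ 0.0027  0.0026 -1.    ] yaw 0.2456 f [-3.86 -3.4  15.52] g 0.0071 t 12.6
dxyz [-0.032 -0.025 -0.003]
axyz [ 0.022 -0.012  0.004]
pos [0.4624 0.4132 0.0393] z [ 0.0028  0.0026 -1.    ] yaw 0.2457 f [-3.24 -3.69 13.8 ] g 0.0072 t 12.7
dxyz [-0.033 -0.026 -0.003]
axyz [ 0.022 -0.012  0.004]
```

View pics/h2o.png

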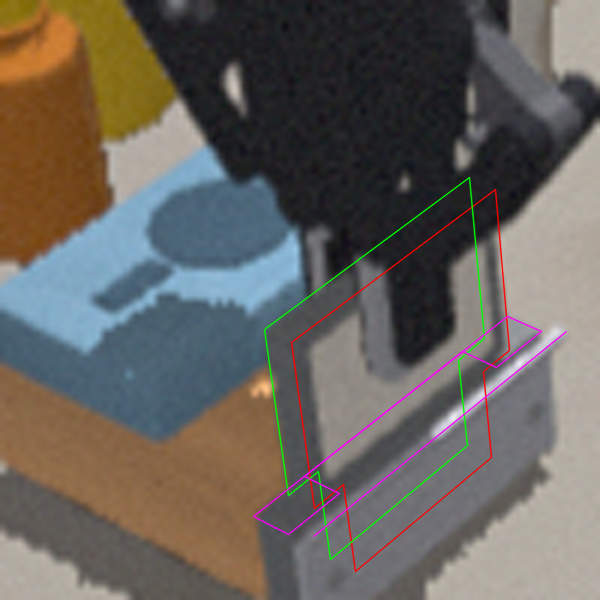

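View pics/h2b.png

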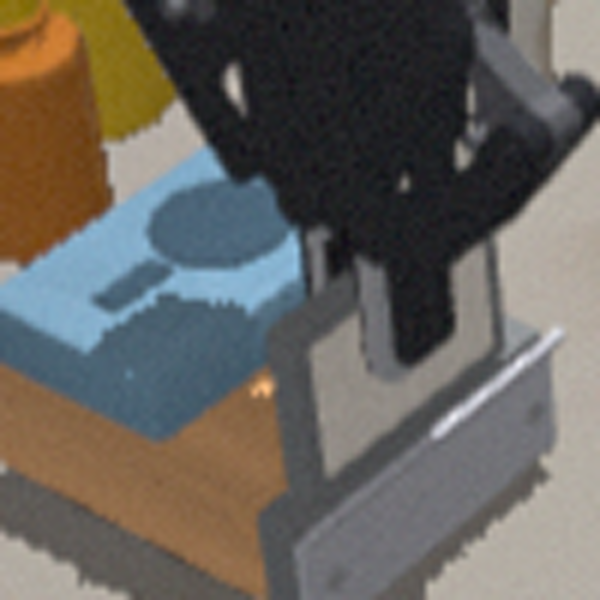

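```bash
python3 - <<'E'
from workcell import bot
from h import *
s=pickle.load(open("scene0.pkl","rb"));a,_=pickle.load(open("h2.pkl","rb"))
for n,(x,y,w,h) in dict(clamp=(215,280,80,70),knob=(335,192,42,40)).items():
    A,B=(cv2.cvtColor(i["img"][y:y+h,x:x+w],cv2.COLOR_RGB2GRAY).astype(np.float32) for i in (s,a)); print(n,cv2.phaseCorrelate(A,B))
o=bot.get_obs(); print(o['clock'],np.round(o['ft_force'],1),o['grip_width'])
bot.job_done()
o=bot.get_obs(); print(o['clock'],np.round(o['ft_force'],1),o['eef_pos'])
E
```

```text
clamp ((-0.03779271628805958, 0.011373546183961025), 0.8546284308036168)
knob ((0.47976559257476126, 0.06940735127922437), 1.041433294614156)
12.7 [-3.2 -3.7 13.8] 0.007163057408681744
the job is handed in; nothing more can be done
the job is handed in; nothing more can be done
```

The label holder is out of its block and pressed home in the rack slot, card facing out over the lip. I handed the job in at 12.7 s with the gripper still holding it down.

**Home check:** The force followed the spring, from about 3 to 6 N. It then rose to about 14–15 N at a constant tool height of 39.3 mm, within about 0.1 mm of where I expected the shoulders to meet the cheeks. The last scene picture, with the home pose drawn over it, shows the shoulders on the cheeks.

**Clamp and knob:** The picture comparison shows the clamp unmoved (0.04 px). The knob region shifted by about 0.5 px. I put that down to lighting or noise, because the gripper never went near the knob, but I did not check further.

**What disagreed:**
- **Tool height:** The pictures showed the fingertips roughly 30–35 mm higher than the reported tool height and stated fingertip length imply. I set the grasp depth from the pictures and used only height differences after that.
- **Top camera:** The arm blocked its view during insertion, so the final alignment rests on the scene camera and the force and position readings.
- **After hand-in:** The robot gave no further readings, so I could not confirm the hold over the last second.

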